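# Click the indicator wheel to the colour of the carton in work

### The arm

A 7-joint arm with a two-finger parallel gripper is mounted at the origin on a cart in front of the work surface, level with it; the furniture and walls round the work are solid. World frame = base frame: x ahead of the robot, y to its left, z up, the work surface at z = 0. Lengths are in m, angles in degrees, forces in N, time in s.
With the tool pointing down it reaches from about 0.425 to 0.925 m from the base axis. Payload 6.8 kg.
Tool frame: the origin (TCP) lies midway between the tips of the shut fingers; the grasp point (between the pads) lies env.pinch_z behind it (env.pinch_z is the distance from the TCP to the grasp point, in m); z points along the fingers, y is the line along which they close (so a half turn about z gives the same grasp; the last joint's range is limited). The gripper opens to 85 mm and grips with 20 to 120 N. Pads are 22 mm wide; open, the fingers measure 114 mm over their backs; the gripper's body (76 mm by 85 mm) begins 54 mm behind the grasp point. The pads swing forward as they close: fully open they stand 13 mm farther back than shut.
Start: joints at [66.744, 27.33, 1.283, 89.118, -0.659, 63.558, -4.761], TCP at [0.198, -0.645, 0.231] pointing down, gripper open.
Joint ranges: [-169.35, 169.35], [-19.33, 120.38], [-80.79, 83.38], [13.8, 139.57], [-78.32, 258.32], [9.67, 109.79], [-169.56, 169.56]. Speed limits (degrees/s): [136.94, 136.94, 180, 180, 180, 180, 180].

### API

Orientations are given as [roll, pitch, yaw] about the fixed x, y, z axes, in that order (R = Rz(yaw) Ry(pitch) Rx(roll)).
In Python, from workcell import status, eyes, finish_job, env gives the robot as it stands. The module is installed in compiled form; this text tells all that it offers.
- The arm moves only by the tool play_rows, never from a script. Its argument "series" is text: rows parted by semicolons, each of 6 numbers parted by spaces: the shift along the world's x, y, z in cm, then the turn, a rotation vector about the world's x, y, z in rad. In form: dx dy dz wx wy wz; .... A call has 1 to 12 rows; each row is the pose to reach, as a shift and turn from the pose commanded when the call began; what a row does not reach only later rows make up. A row lasts 1/10 s, in which the tool goes at most 50 mm and 8.59 degrees, less where a joint would pass 70% of its speed; a pose out of reach is approached as far as the arm can. A call with a gripper value outside its range is refused whole. "gripper" is the finger opening in cm, from 0 to 8.54, set as the call begins (left out, the last holds). The fingers move at their own pace and stop on an object; "newtons" is the grip in N (left out, the last holds). Time passes only in rows, so rows that repeat a pose let the fingers close. It gives the time, the measured TCP pose, the force, the opening and the grip force at its end, in the units of the state.
- status.observe(): the state, without advancing time (a new reading comes with each control period).
- eyes.snapshot(name): name is "scene" or "side" or "wrist"; returns a dict with "img" (480x640x3 uint8, red, green, blue), "fov_y" (degrees; the focal length in pixels is half the picture's height over the tangent of half this angle, whatever the lens; pixels are square), "cx", "cy" (the principal point, pixels), "k1" (the pictures are not rectified: a ray, as slopes to the right and down, at radius r is drawn at 1 + k1 r^2 times it, then the intrinsics apply), "position" and "rotation" of the camera in the world. Camera axes: x right, y down, z forward; pixel columns grow to the right and rows downward; lengths in m; the calibration is good to about 2 mm. A picture is of the moment at which its call begins. There is no depth.
- finish_job(): hands the job in; it is judged then, once.
The state is a dict: "t": time; "joint_positions": joint angles; "joint_vel": joint speeds; "joint_efforts": joint torques, N m; "eef_pos": TCP position; "orientation": TCP orientation; "wrist_force": force on the tool from outside, world axes, zero at the start; "wrist_torque": the same for the moment, N m; "opening": finger opening in m; "finger_force": force on a finger pad.
Only numpy, scipy, OpenCV 4.12 (cv2) and the standard library are available. Lean on these libraries where they do the work, as an engineer would, in place of code of your own. Each camera call takes 0.05 s, during which the arm holds its last target. There are 200 camera calls.

### The job

The grey indicator on the bench must show which carton of crimp terminals is in work: the one that lies inside the low metal frame beside it (red, blue or green). Advance the ribbed thumbwheel click by click, flicking its upper ribs away from the robot with a fingertip, until the field of that carton's colour is on top, in line with the yellow pointers, and the wheel rests in its click. Never run past that colour, and leave the cartons and the jar where they are.

Things in the scene. Friction and masses are not known exactly. Their poses are not given: they have to be found in the camera images.
- wheel_axis (a point): Centre of the thumbwheel, on its level axis 50 mm above the table. Axes: x away from the robot, the way the wheel's top must move; y along the axle, to the left; z up. Wheel 26 mm wide along y; eight flat radial black ribs, 5 mm thick, one each 45 degrees, stand on its drum (radius 28 mm) out to radius 40 mm. Coloured fields lie between the ribs.
- near_rib (a point): Fixed point where the top edge of the near upper rib stands at rest in a click: x -15, z +37 mm from the axis (far upper rib: x +15, z +37). One click: put a fingertip down behind this rib (8 mm or more nearer the robot), 6 mm below its top edge, push it along +x to 5 mm past the axle's vertical (half-way is at the vertical), lift off; it snaps on and the next rib stands here.
- station: The indicator's fixed grey housing, base plate 150 x 76 mm; origin at the table under the wheel's centre, axes as wheel_axis. Cheeks beside the wheel (x -33 to 33, y -25 to -15 and 15 to 32 mm) reach 72 mm above the table, the yellow pointers on them (x = 0) 75 mm; low ends (x 47 to 57 mm either way) 36 mm. Open above the wheel, before and behind it.
- wheel (a joint): Turn of the thumbwheel, rad; grows as its top moves away from the robot. A spring detent (peak about 4 N at the ribs) holds it at each multiple of 0.785 rad (45 degrees). Field on top: white at -1.571 and -0.785 (it starts at one of these) and 0, red at 0.785, blue at 1.571, green at 2.356, white at 3.142 and beyond.
- bay (a point): Centre, at table height, of the low aluminium frame on the left of the indicator: three rails 10 mm high, inside 76 mm wide and 130 mm long, open towards the robot. The carton in work lies inside it; the two others lie on the right of the indicator.
- carton_red: Red and white carton of terminals, 62 x 105 x 41 mm high, loose; origin at the centre of its underside.
- carton_blue: Blue and white carton of terminals, 62 x 105 x 41 mm high, loose; origin at the centre of its underside.
- carton_green: Green and white carton of terminals, 56 x 92 x 35 mm high, loose; origin at the centre of its underside.
- parts_jar: Small white jar with a blue lid, 53 mm across, 72 mm high, loose, beyond the indicator on the left; origin at the centre of its underside.
There are look-alikes about, which are no part of the job. Leave any turquoise look-alike of the carton_blue alone.

How it is judged (in metres and radians):
At the end, for the whole second after the job is handed in: The wheel rests, within 0.15 rad of the click at which the field on top has the colour of the carton inside the frame; the three cartons and the jar are within 15 mm of where they stood (((horizontal distance between carton_red and bay below 0.04 m and value of joint wheel between 0.635 and 0.935 rad) or (horizontal distance between carton_blue and bay below 0.04 m and value of joint wheel between 1.421 and 1.721 rad) or (horizontal distance between carton_green and bay below 0.04 m and value of joint wheel between 2.206 and 2.506 rad)) and velocity of joint wheel between -0.1 and 0.1 rad/s and distance of each of carton_red, carton_blue, carton_green, parts_jar from where it was at the start of the episode below 0.015 m); the robot touches nothing.
It fails at once if the wheel is run more than half a click past the wanted colour ((horizontal distance between carton_red and bay below 0.04 m and value of joint wheel above 1.178 rad) or (horizontal distance between carton_blue and bay below 0.04 m and value of joint wheel above 1.964 rad) or (horizontal distance between carton_green and bay below 0.04 m and value of joint wheel above 2.749 rad)).
It fails at once if the wheel is run round backwards, towards the robot, beyond the white fields (value of joint wheel below -1.964 rad).
It fails at once if a carton or the jar is moved or lifted by more than 15 mm (distance of any of carton_red, carton_blue, carton_green, parts_jar from where it was at the start of the episode above 0.015 m).
It also fails if it takes over 48 s, if anything falls off the work surface, if the arm or the gripper's body presses on something with over 40 N, if the wrist force passes 120 N, or if a joint passes its speed limit or range.

## Working session

There is one attempt and no reset: what is moved stays moved. The work goes in short steps, Python scripts to look and compute and a tool call to move; the robot and the scene stay as the last step left them, time stands still between calls to the robot, and variables do not carry over. Pictures are saved under pics/ and viewed, at most 10 in all, crops included, and the job is handed in when it is done.

Besides the shell and the picture viewer there is one more tool, called after ">>>" as a command line: name --argument value ..., lists and objects as JSON in quotes. play_rows: Moves the arm, as the interface text tells. Its arguments: {"type":"object","properties":{"series":{"type":"string"},"gripper":{"type":"number"},"newtons":{"type":"number"}},"required":["series"]}

```bash
mkdir -p pics; cat > h.py <<'E'
import numpy as np, cv2, pickle
from workcell import status, eyes, env
def snap(n,tag):
    d=eyes.snapshot(n); cv2.imwrite(f'pics/{tag}.png',d['img'][:,:,::-1]); pickle.dump(d,open(f'{tag}.pkl','wb')); return d
def load(tag): return pickle.load(open(f'{tag}.pkl','rb'))
def K(d):
    f=240/np.tan(np.radians(d['fov_y'])/2); return f
def ray(d,u,v):
    f=K(d); p=np.array([(u-d['cx'])/f,(v-d['cy'])/f]); q=p.copy()
    for _ in range(20): q=p/(1+d['k1']*(q@q))
    r=np.array(d['rotation'])@np.array([q[0],q[1],1]); return np.array(d['position']),r
def plane(d,u,v,z):
    o,r=ray(d,u,v); return o+r*(z-o[2])/r[2]
def proj(d,P):
    c=np.array(d['rotation']).T@(np.array(P)-d['position']); q=c[:2]/c[2]; q=q*(1+d['k1']*(q@q)); return q*K(d)+[d['cx'],d['cy']]
E
python3 - <<'E'
from h import *
a=snap('scene','sc');b=snap('side','si')
for d in(a,b): print(d['position'],d['fov_y'],d['k1'])
s=status.observe(); print({k:s[k] for k in('t','eef_pos','orientation','opening','wrist_force')},env.pinch_z)
E
```

```text
[-0.08853912  0.73553228  0.55492358] 43.44837943031129 -0.20229665645631123
[0.34774818 0.75804046 0.52018735] 56.34436359862914 0.033370594764689634
{'t': 0.1, 'eef_pos': array([ 0.19786915, -0.64479346,  0.23042357]), 'orientation': array([-1.79907321e+02,  8.47083977e-03,  1.70628578e+01]), 'opening': 0.08577897934707515, 'wrist_force': array([ 0.21834454, -0.17247308, -0.22832981])} 0.0187
```

View pics/sc.png

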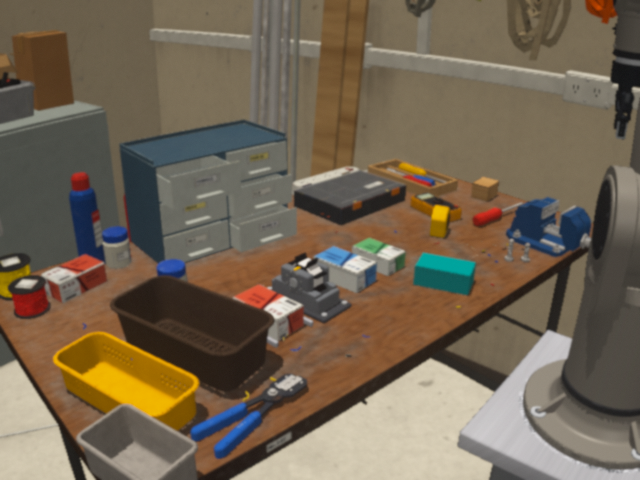

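View pics/si.png

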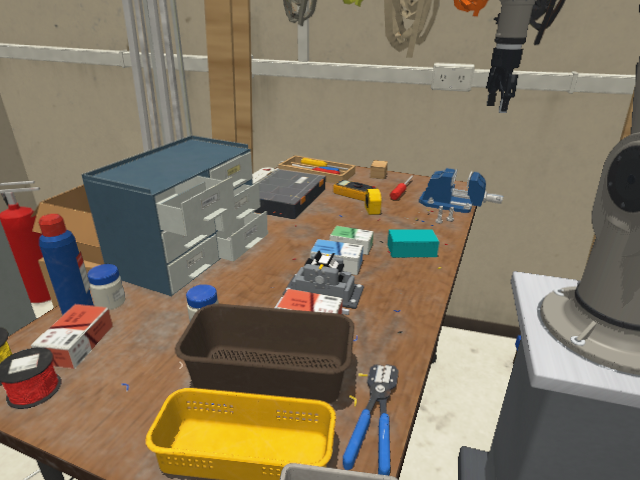

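The indicator is at scene (310,285) and side (325,275). A red carton lies left of it at scene (270,310). Blue is at (348,268) and green at (380,254), both on its right. Look-alikes are the red carton at (75,278), the turquoise block at (445,272) and a second white jar at (115,245). I'll check this in one close crop.

```bash
python3 - <<'E'
from h import *
a=load('sc')['img'][230:350,225:365];b=load('si')['img'][220:325,265:385]
A=cv2.resize(a,(400,343),interpolation=3);B=cv2.resize(b,(392,343),interpolation=3)
cv2.imwrite('pics/crop.png',np.hstack([A,B])[:,:,::-1])
E
```

```text
(no output)
```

View pics/crop.png

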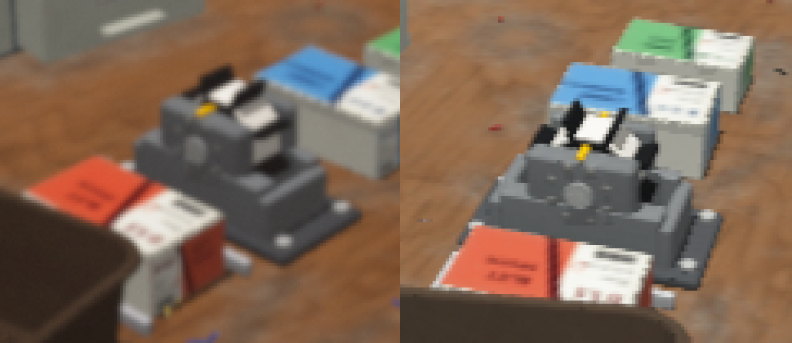

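Red carton is inside the frame (rail ends visible at its near corners), blue and green on the right; white is on top. Now the pose.

```bash
python3 - <<'E'
from h import *
for n,x0,x1,y0,y1 in(('sc',275,330,245,290),('si',295,350,240,285)):
    d=load(n);hsv=cv2.cvtColor(d['img'],cv2.COLOR_RGB2HSV)
    m=cv2.inRange(hsv,(18,130,110),(35,255,255));z=np.zeros_like(m);z[y0:y1,x0:x1]=m[y0:y1,x0:x1]
    k,l,st,c=cv2.connectedComponentsWithStats(z)
    for i in range(1,k): print(n,st[i],c[i].round(1),plane(d,*c[i],.074).round(4))
d=load('sc')
# base plate right-near corner etc from crop: near-left corner (275,262), near-right (362,210) at z~.008
for p in((275,258),(361,205)): print('base',plane(d,225+p[0]*.35,230+p[1]*.35,.008).round(4))
d=load('si')
for p in((695-400,287),(720-400,212)): print('base',plane(d,265+p[0]*.306,220+p[1]*.306,.008).round(4))
E
```

```text
Traceback (most recent call last):
  File "h.py", line 13, in plane
    o,r=ray(d,u,v); return o+r*(z-o[2])/r[2]
                                        ~^^^
IndexError: invalid index to scalar variable.
```

```bash
cat >> h.py <<'E'
from scipy.spatial.transform import Rotation as Ro
def fix(d):
    if np.ndim(d['rotation'])==1: d['rotation']=Ro.from_euler('xyz',d['rotation'],degrees=True).as_matrix()
    return d
_l=load
def load(t): return fix(_l(t))
E
python3 - <<'E'
from h import *
print(pickle.load(open('sc.pkl','rb'))['rotation'])
for n,x0,x1,y0,y1 in(('sc',275,330,245,290),('si',295,350,240,285)):
    d=load(n);print(d['rotation'][:,2]);hsv=cv2.cvtColor(d['img'],cv2.COLOR_RGB2HSV)
    m=cv2.inRange(hsv,(18,130,110),(35,255,255));z=np.zeros_like(m);z[y0:y1,x0:x1]=m[y0:y1,x0:x1]
    k,l,st,c=cv2.connectedComponentsWithStats(z)
    for i in range(1,k): print(n,st[i],c[i].round(1),plane(d,*c[i],.074).round(4))
d=load('sc')
for p in((275,258),(361,205)): print('base',plane(d,225+p[0]*.35,230+p[1]*.35,.008).round(4))
d=load('si')
for p in((695-400,287),(720-400,212)): print('base',plane(d,265+p[0]*.306,220+p[1]*.306,.008).round(4))
E
```

```text
[-114.57587386   -0.42287343 -139.67115681]
[ 0.586207   -0.69526953 -0.41588657]
sc [294 266   7   5  25] [296.8 267.9] [0.5284 0.0552 0.074 ]
[ 0.21405682 -0.85256879 -0.47676633]
si [326 254   3   2   4] [327.  254.8] [0.5283 0.0116 0.074 ]
si [319 264   5   5  15] [320.8 266.1] [0.5292 0.0562 0.074 ]
base [0.4554 0.0757 0.008 ]
base [ 0.4541 -0.0056  0.008 ]
base [0.4549 0.0794 0.008 ]
base [ 0.4547 -0.0007  0.008 ]
```

>>> play_rows --series "4 6 0 0 0 -0.05; 8 12 0 0 0 -0.1; 12 17 0 0 0 -0.15; 16 22 0 0 0 -0.2; 20 28 0 0 0 -0.25; 22 33 0 0 0 -0.298; 24 38 0 0 0 -0.298; 25 43 0 0 0 -0.298; 26 48 -1 0 0 -0.298; 26.5 53 -2 0 0 -0.298; 26.5 58 -2 0 0 -0.298; 26.5 62 -2 0 0 -0.298" --gripper 0

```text
t: 1.3
eef_pos: [0.4525, -0.1118, 0.2157]
orientation: [-180.0, 0.0, -0.0]
wrist_force: [1.9, -0.5, 0.4]
opening: 0.0001
finger_force: 0.0
```

```bash
python3 - <<'E'
from h import *
snap('wrist','w1'); s=status.observe(); print(s['t'],s['eef_pos'],s['orientation'],s['opening'],s['wrist_force'])
E
```

```text
1.35 [ 0.45327473 -0.10265748  0.21555121] [-1.79761942e+02  1.07021438e-02  5.68103808e-01] -1.0345079427792058e-05 [ 0.89753438  7.14667458 -1.45290915]
```

View pics/w1.png

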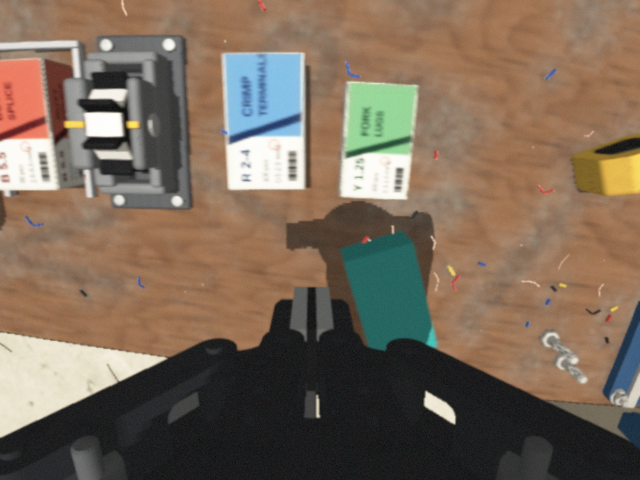

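The wrist view shows the wheel at (105,122) with a white field on top, pointers at (72,124) and (134,124), and the red carton in the frame at (30,120).

>>> play_rows --series "0 4 0 0 0 0; 0 5.7 -1 0 0 0; 0 5.7 -2 0 0 0; 0 5.7 -3 0 0 0; 0 5.7 -3 0 0 0; 0 5.7 -3 0 0 0;0 5.7 -3 0 0 0; 0 5.7 -3 0 0 0"

```text
t: 2.15
eef_pos: [0.4528, -0.0574, 0.1864]
orientation: [180.0, -0.0, -0.1]
wrist_force: [-0.2, -0.7, -0.6]
opening: -0.0002
finger_force: 0.0
```

```bash
python3 - <<'E'
from h import *
snap('wrist','w2'); s=status.observe(); print(s['t'],s['eef_pos'],s['orientation'],s['wrist_force'])
d=load('w2');hsv=cv2.cvtColor(d['img'],cv2.COLOR_RGB2HSV)
m=cv2.inRange(hsv,(18,130,110),(35,255,255))
k,l,st,c=cv2.connectedComponentsWithStats(m)
for i in range(1,k):
    if st[i,4]>40: print(st[i],c[i].round(1),plane(d,*c[i],.075).round(4))
for P in((.529,.032,.09),(.514,.032,.087)): print(proj(d,P))
E
```

```text
2.2 [ 0.45279986 -0.0572371   0.18641021] [ 1.79992212e+02 -4.01686443e-02 -5.66436988e-02] [-0.1525791  -0.37153053  0.38251347]
[119 118  25   9 188] [130.6 122.5] [0.5281 0.0575 0.075 ]
[191 119  14   9 101] [197.5 123.1] [0.527  0.0143 0.075 ]
[160.93944145 119.53417277]
[164.88757748 144.9888409 ]
```

View pics/w2.png

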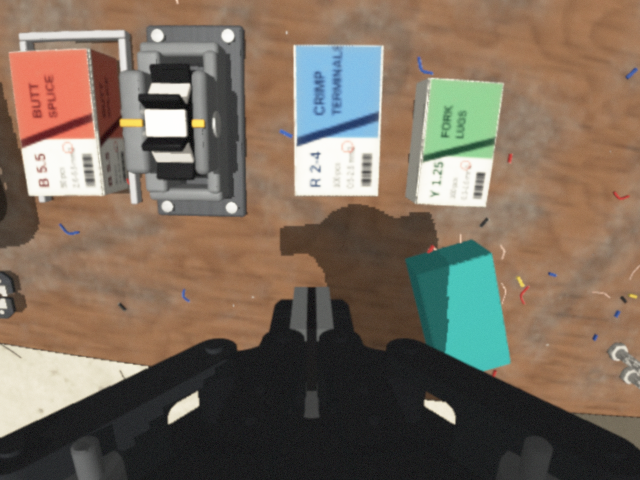

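The wheel centre is at about (0.528, 0.034), with the pointers at (131,122) and (198,123) and white on top. First move to above the point behind the near rib, then go down.

>>> play_rows --series "1.8 4.5 0 0 0 0; 3.7 9.1 0 0 0 0; 3.7 9.1 -2 0 0 0; 3.7 9.1 -5 0 0 0; 3.7 9.1 -8 0 0 0; 3.7 9.1 -9.5 0 0 0; 3.7 9.1 -10.5 0 0 0; 3.7 9.1 -10.5 0 0 0; 3.7 9.1 -10.5 0 0 0"

```text
t: 3.1
eef_pos: [0.4901, 0.0342, 0.0817]
orientation: [-180.0, -0.1, -0.0]
wrist_force: [0.4, -0.3, -0.1]
opening: 0.0001
finger_force: 0.0
```

```bash
python3 - <<'E'
from h import *
snap('side','s2'); snap('wrist','w3'); s=status.observe(); print(s['t'],s['eef_pos'],s['wrist_force'])
a=load('s2')['img'][180:300,260:400];b=load('w3')['img'][0:300,200:500]
cv2.imwrite('pics/c2.png',np.hstack([cv2.resize(a,(400,343),interpolation=3),cv2.resize(b,(343,343))])[:,:,::-1])
E
```

```text
3.2 [0.49044201 0.03422608 0.08210764] [0.45902744 0.60631048 0.84124871]
```

View pics/c2.png

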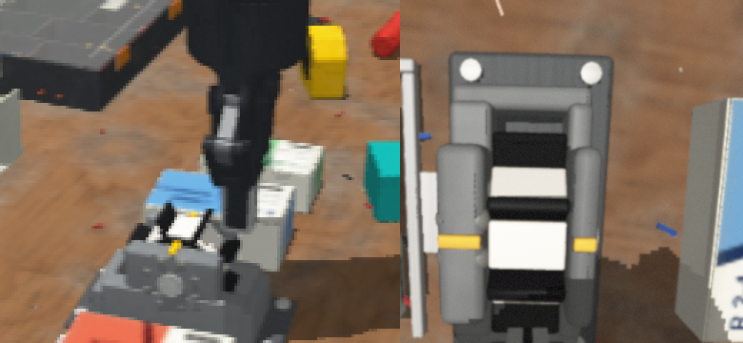

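The tip stands behind the near rib, and contact is free. First flick.

>>> play_rows --series "0.6 0 0 0 0 0; 1.2 0 0 0 0 0; 1.7 0 0 0 0 0; 2.2 0 0 0 0 0; 2.6 0 0 0 0 0; 3.0 0 0 0 0 0; 3.0 0 0 0 0 0; 3 0 2 0 0 0; 3 0 4 0 0 0; -1 0 5 0 0 0; -4 0 5 0 0 0; -4 0 5 0 0 0"

```text
t: 4.4
eef_pos: [0.4462, 0.0339, 0.1311]
orientation: [179.9, 0.1, 0.0]
wrist_force: [0.4, -1.2, -0.2]
opening: 0.0002
finger_force: 0.0
```

```bash
cat > look.py <<'E'
from h import *
import sys
t=sys.argv[1]
snap('side','s'+t); snap('wrist','w'+t); s=status.observe(); print(s['t'],s['eef_pos'],s['wrist_force'])
a=load('s'+t)['img'][220:325,265:385];b=load('w'+t)['img'][0:350,150:500]
cv2.imwrite(f'pics/c{t}.png',np.hstack([cv2.resize(a,(400,350),interpolation=3),b])[:,:,::-1])
E
python3 look.py 4
```

```text
4.5 [0.45009548 0.03426743 0.13158921] [ 0.75464194 -0.27877845  0.11488947]
```

View pics/c4.png

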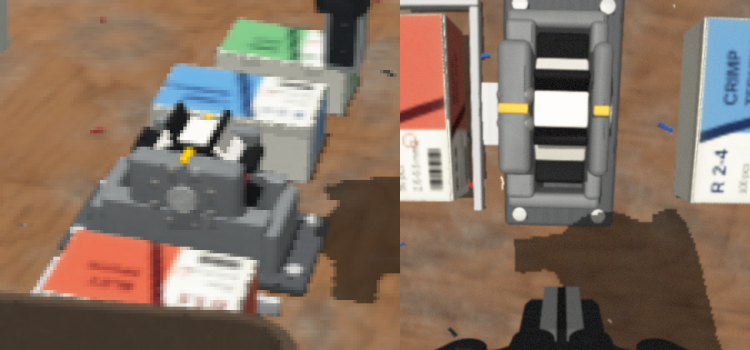

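The wheel is at rest and white is still on top. A dark red patch has appeared low on the near side, at crop (245,187). I'll compare it with the first picture.

```bash
cat > red.py <<'E'
from h import *
import sys
for n in sys.argv[1:]:
    d=load(n); 
    for nm,X,Z in(('top',0,.0285),('up',-.0202,.0202),('near',-.0285,0),('far',.0202,.0202)):
        u,v=proj(d,(.528+X,.034,.05+Z)).round().astype(int); p=d['img'][v-2:v+3,u-2:u+3].reshape(-1,3); print(n,nm,(u,v),np.median(p,0))
    r=d['img'].astype(int);u,v=proj(d,(.503,.034,.055)).round().astype(int);w=r[v-9:v+10,u-9:u+10];print('redpix',((w[...,0]>1.6*w[...,1])&(w[...,0]>50)).sum())
E
python3 red.py si s4 sc w4
```

```text
si top (np.int64(324), np.int64(258)) [250. 249. 245.]
si up (np.int64(334), np.int64(264)) [228. 225. 219.]
si near (np.int64(338), np.int64(273)) [74. 76. 77.]
si far (np.int64(314), np.int64(261)) [172. 169. 162.]
redpix 0
s4 top (np.int64(324), np.int64(258)) [252. 251. 248.]
s4 up (np.int64(334), np.int64(264)) [233. 231. 225.]
s4 near (np.int64(338), np.int64(273)) [76. 69. 68.]
s4 far (np.int64(314), np.int64(261)) [179. 176. 168.]
redpix 5
sc top (np.int64(305), np.int64(261)) [228. 222. 213.]
sc up (np.int64(314), np.int64(269)) [194. 187. 178.]
sc near (np.int64(317), np.int64(281)) [128. 123. 115.]
sc far (np.int64(296), np.int64(262)) [65. 61. 58.]
redpix 0
w4 top (np.int64(311), np.int64(108)) [254. 253. 251.]
w4 up (np.int64(311), np.int64(150)) [219. 212. 200.]
w4 near (np.int64(311), np.int64(163)) [40. 40. 40.]
w4 far (np.int64(311), np.int64(66)) [237. 234. 224.]
redpix 0
```

It clicked once: red is now on the near side, so the wheel is at -0.785 and two clicks remain.

>>> play_rows --series "4 0 -1 0 0 0; 4 0 -4 0 0 0; 4 0 -5 0 0 0; 4 0 -5 0 0 0; 4.8 0 -5 0 0 0; 5.6 0 -5 0 0 0; 6.1 0 -5 0 0 0; 6.6 0 -5 0 0 0; 7 0 -5 0 0 0; 7 0 -5 0 0 0; 7 0 -2 0 0 0; 7 0 0 0 0 0"

```text
t: 5.7
eef_pos: [0.5204, 0.0345, 0.1325]
orientation: [-180.0, -0.1, -0.0]
wrist_force: [0.2, 0.4, 0.2]
opening: 0.0
finger_force: 0.0
```

>>> play_rows --series "-3 0 0 0 0 0; -7 0 0 0 0 0; -7 0 0 0 0 0; -7 0 0 0 0 0"

```text
t: 6.1
eef_pos: [0.4497, 0.0342, 0.1317]
orientation: [180.0, -0.1, 0.0]
wrist_force: [0.2, -0.2, -0.0]
opening: -0.0001
finger_force: 0.0
```

```bash
python3 look.py 5; python3 red.py s5 w5
```

```text
6.2 [0.45111432 0.03444232 0.13165248] [-0.19766518  0.8316201   0.28380725]
s5 top (np.int64(324), np.int64(258)) [252. 251. 248.]
s5 up (np.int64(334), np.int64(264)) [191.  28.  24.]
s5 near (np.int64(338), np.int64(273)) [67. 72. 79.]
s5 far (np.int64(314), np.int64(261)) [179. 176. 168.]
redpix 53
w5 top (np.int64(312), np.int64(113)) [253. 253. 251.]
w5 up (np.int64(312), np.int64(154)) [163.  38.  36.]
w5 near (np.int64(312), np.int64(167)) [40. 39. 40.]
w5 far (np.int64(312), np.int64(71)) [237. 233. 224.]
redpix 237
```

View pics/c5.png

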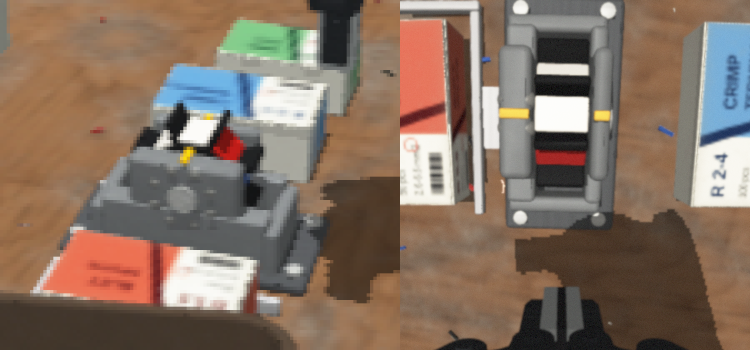

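Red is now on the upper near field, at crop (228,140) and (562,157), and white is on top. One more click, done the same way.

>>> play_rows --series "4 0 -1 0 0 0; 4 0 -4 0 0 0; 4 0 -5 0 0 0; 4 0 -5 0 0 0; 4.8 0 -5 0 0 0; 5.6 0 -5 0 0 0; 6.1 0 -5 0 0 0; 6.6 0 -5 0 0 0; 7 0 -5 0 0 0; 7 0 -5 0 0 0; 7 0 -2 0 0 0; 7 0 0 0 0 0"

```text
t: 7.4
eef_pos: [0.5204, 0.0345, 0.1325]
orientation: [-180.0, -0.1, -0.0]
wrist_force: [0.1, 0.3, 0.0]
opening: 0.0001
finger_force: 0.0
```

>>> play_rows --series "-3 0 1 0 0 0; -7 0 3 0 0 0; -7 0 4 0 0 0; -7 0 4 0 0 0; -7 0 4 0 0 0; -7 0 4 0 0 0"

```text
t: 8.0
eef_pos: [0.4503, 0.0342, 0.1707]
orientation: [-180.0, 0.0, -0.0]
wrist_force: [-0.5, -0.5, -0.2]
opening: -0.0001
finger_force: 0.0
```

```bash
python3 look.py 6; python3 red.py s6 w6
```

```text
8.1 [0.44987462 0.03422469 0.17043188] [-0.23526073  0.11391988 -0.49823171]
s6 top (np.int64(324), np.int64(258)) [226.  35.  28.]
s6 up (np.int64(334), np.int64(264)) [ 30.  84. 178.]
s6 near (np.int64(338), np.int64(273)) [68. 74. 74.]
s6 far (np.int64(314), np.int64(261)) [178. 176. 167.]
redpix 0
w6 top (np.int64(311), np.int64(114)) [248.  99.  91.]
w6 up (np.int64(311), np.int64(149)) [ 40.  77. 148.]
w6 near (np.int64(311), np.int64(161)) [44. 45. 46.]
w6 far (np.int64(311), np.int64(80)) [247. 245. 238.]
redpix 0
```

View pics/c6.png

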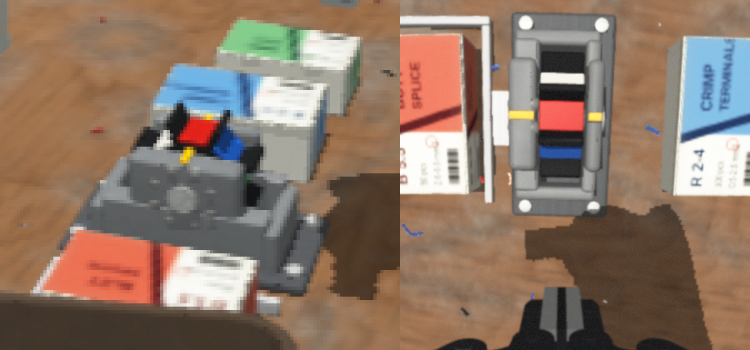

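Red is on top, in line with the pointers at (521,115) and (595,117). Blue is next on the near side, the cartons have not moved, and the robot is clear.

```bash
python3 -c "from workcell import finish_job; print(finish_job())"
```

```text
the job is handed in; nothing more can be done
None
```

The carton in the frame is red; after three clicks the wheel rests with its red field on top, level with the pointers, the cartons look unmoved in the last pictures, the jar was never approached, and the job is handed in (no verdict was returned).

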